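# Move the heat to the pot: two toggle switches

### The arm

A 6-joint arm with a two-finger parallel gripper is mounted at the origin on a cart in front of the work surface, level with it; the furniture and walls round the work are solid. World frame = base frame: x ahead of the robot, y to its left, z up, the work surface at z = 0. Lengths are in m, angles in rad, forces in N, time in s.
With the tool pointing down it reaches from about 0.3 to 0.75 m from the base axis. Payload 8.5 kg.
Tool frame: the origin (TCP) lies on the centre line of the jaws, within the pads' length; the fingertips stand 8 mm ahead of it and the grasp point (between the pads) lies 11 mm behind it (arm.tip_reach is the distance from the TCP to the fingertips, in m); z points along the fingers, x is the direction in which the jaws open and shut, and the axes are right-handed (so a half turn about z gives the same grasp; the last joint's range is limited). The gripper opens to 88 mm and grips with 3 to 60 N. Pads are 18 mm wide; open, the fingers measure 123 mm over their backs; the gripper's body (75 mm by 187 mm) begins 45 mm behind the grasp point.
Start: joints at [-1.489, 0.381, 1.297, -0, 1.464, -0.215], TCP at [0.161, -0.526, 0.214] pointing down, gripper open.
Joint ranges: [-3.11, 3.11], [-0.89, 2.33], [0.22, 2.48], [-1.42, 4.56], [0.17, 2.85], [-2.88, 2.88]. Speed limits (rad/s): [2.39, 2.39, 3.14, 3.14, 3.14, 3.14].

### API

Orientations are given as a rotation vector (axis times angle).
In Python, from cell import arm, grab_frame, order gives the robot as it stands.
- The arm moves only by the tool carry_out, never from a script. Its argument "rows" is a list of rows, each a list of 3 entries, a list of its own where there are three numbers: the shift along the tool's x, y, z in mm, then the turn, a rotation vector about the tool's x, y, z in rad, then the closure, from 0 (fully open) to 1 (shut). A call has exactly 8 rows; each row is the pose to reach, as a shift and turn from the pose measured when the call began, along the tool's axes at that moment; what a row does not reach only later rows make up. A row lasts 1/10 s, in which the tool goes at most 50 mm and 8.59 degrees, less where a joint would pass 70% of its speed; a pose out of reach is approached as far as the arm can. A call with a gripper value outside its range is refused whole. The fingers move at their own pace and stop on an object; "grip_force" is the grip in N (left out, the last holds). Time passes only in rows, so rows that repeat a pose let the fingers close, or fill a call up. It gives the time, the measured TCP pose, the force and the opening at its end, in the units of the state.
- arm.get_state(): the state, without advancing time (a new reading comes with each control period).
- grab_frame(name): name is "scene" or "top" or "wrist"; returns a dict with "frame" (480x640x3 uint8, red, green, blue), "intrinsics" (3x3 intrinsics, pixels), "distortion" ([k1, k2, p1, p2, k3] as OpenCV has them; the pictures are not rectified), "rvec" (rotation vector, rad) and "tvec" (3), from world to camera coordinates, as OpenCV has them. Camera axes: x right, y down, z forward; pixel columns grow to the right and rows downward; lengths in m; the calibration is good to about 2 mm. A picture is of the moment at which its call begins. There is no depth.
- order.sign_off(): hands the job in, once; it reports no verdict.
The state is a dict: "t": time; "joints": joint angles; "joint_velocities": joint speeds; "joint_torque": joint torques, N m; "position": TCP position; "orientation": TCP orientation; "wrist_force": force on the tool from outside, world axes, zero at the start; "ft_torque": the same for the moment, N m; "grip_width": finger opening in m.
Only numpy, scipy, OpenCV 4.12 (cv2) and the standard library are available. Lean on these libraries where they do the work, as an engineer would, in place of code of your own. Each camera call takes 0.05 s, during which the arm holds its last target.

### The job

The pot stands on one hot plate, but it is the other, empty one that is switched on. With a fingertip, flip the empty plate's toggle lever over towards its front edge (off), and then push the lever of the plate under the pot over towards its back (on), each until it snaps to its stop. The socket cannot feed both, so never have both on at once; leave the pot and the things beside the plates where they stand, and lift nothing.

Things in the scene. Friction and masses are not known exactly. Their poses are not given: they have to be found in the camera images.
- hob_pot: Hot plate under the pot. Held to the worktop by suction feet (immovable): flat white box 320 deep (x) x 220 wide (y) x 40 high; dark round plate 180 across, centre at x +50, top at z 48; toggle lever near its front edge, pivot at x -125, y 0, z 52 (mm). Origin: centre of underside; x to its back, y to its left, z up. Both plates look alike and may stand left or right.
- hob_empty: The empty hot plate. Held to the worktop by suction feet (immovable): flat white box 320 deep (x) x 220 wide (y) x 40 high; dark round plate 180 across, centre at x +50, top at z 48; toggle lever near its front edge, pivot at x -125, y 0, z 52 (mm). Origin: centre of underside; x to its back, y to its left, z up. Both plates look alike and may stand left or right.
- lever_pot (a joint): The pot's hot plate's lever: 10 mm stem, black crossbar (48 long along the plate's y, 16 thick, 70 from pivot to bar axis). 0 = leans to the front by 0.45 rad = OFF stop; 0.9 = leans to the back by 0.45 rad = ON stop; turns about the plate's y. An over-centre spring drives it away from 0.45 to the nearer stop; moving it off a stop takes about 2 N at the bar. Starts at 0 (off).
- lever_empty (a joint): The empty hot plate's lever: 10 mm stem, black crossbar (48 long along the plate's y, 16 thick, 70 from pivot to bar axis). 0 = leans to the front by 0.45 rad = OFF stop; 0.9 = leans to the back by 0.45 rad = ON stop; turns about the plate's y. An over-centre spring drives it away from 0.45 to the nearer stop; moving it off a stop takes about 2 N at the bar. Starts at 0.9 (on).
- lever_pot_bar (a point): Centre of the black crossbar of the pot's hot plate's lever; moves with the lever: hot-plate x = -155, z = 115 when off; x = -125, z = 122 upright; x = -95, z = 115 when on (mm).
- lever_empty_bar (a point): Centre of the black crossbar of the empty hot plate's lever; moves with the lever: hot-plate x = -155, z = 115 when off; x = -125, z = 122 upright; x = -95, z = 115 when on (mm).
- pot: White enamel casserole with a red lid and two side handles, 210 x 252 x 106 mm, standing loose on the round plate (its top is 154 mm above the worktop). Its wall stands about 70 mm behind its hot plate's lever pivot. Origin: centre of its underside.
- salt: Small grey and clear salt shaker, 44 across, 90 high. Stands beside the hot plates, on the worktop; leave it. Origin: centre of its underside.
- timer: Round kitchen timer, 62 across, 44 high. Stands beside the hot plates, on the worktop; leave it. Origin: centre of its underside.
- mug: White mug with a handle, 82 x 121 x 97 mm. Stands beside the hot plates, on the worktop; leave it. Origin: centre of its underside.
- hob_pot_plate (a point): Centre of the top of the round plate under the pot, 48 mm above the worktop.

How it is judged:
On the way, in this order (a step that is already met when the one before it is completed fails the run):
1. the empty hot plate is switched off while the pot's is still off (value of joint each of lever_empty, lever_pot below 0.12 rad), for 0.2 s.
2. the pot's hot plate is switched on, the empty one stays off (value of joint lever_pot above 0.78 rad and value of joint lever_empty below 0.12 rad), for 0.2 s.
At the end, for the whole second after the job is handed in: The pot's hot plate's lever rests at its on stop (above 0.78 rad), the empty one's at its off stop (below 0.12 rad); the pot stands upright and at rest on its plate, within 30 mm of the plate's centre (all of step 2 and horizontal distance between pot and hob_pot_plate below 0.03 m and angle between pot's own z axis and vertical below 0.08 rad and height (world z) of pot above 0.04 m and linear speed of pot below 0.02 m/s); the robot touches nothing.
It fails at once if both hot plates are on at once (both levers past centre to the back) (value of joint each of lever_pot, lever_empty above 0.45 rad).
It fails at once if the pot is moved or lifted by more than 20 mm, or tipped (distance of pot from where it was at the start of the episode above 0.02 m or angle between pot's own z axis and vertical above 0.15 rad).
It fails at once if a thing beside the hot plates is moved or lifted by more than 20 mm, or tipped over (distance of any of salt, timer, mug from where it was at the start of the episode above 0.02 m or angle between any of salt, timer, mug's own z axis and vertical above 0.3 rad).
It also fails if it takes over 43 s, if anything falls off the work surface, if the arm or the gripper's body presses on something with over 40 N, if the wrist force passes 120 N, or if a joint passes its speed limit or range.

## Working session

There is one attempt and no reset: what is moved stays moved. The work goes in short steps, Python scripts to look and compute and a tool call to move; the robot and the scene stay as the last step left them, time stands still between calls to the robot, and variables do not carry over. Pictures are saved under pics/ and viewed, and the job is handed in when it is done.

Besides the shell and the picture viewer there is one more tool, called after "Request:" as name(argument=value, ...) on one line, values as JSON. carry_out: Moves the arm, as the interface text tells. Its arguments: {"type":"object","properties":{"rows":{"type":"array"},"grip_force":{"type":"number"}},"required":["rows"]}

```bash
ls; mkdir -p pics; python3 - <<'E'
from cell import arm, grab_frame, order
import cv2
print(arm.get_state(), arm.tip_reach)
for n in ("scene","top","wrist"):
    f=grab_frame(n); cv2.imwrite(f"pics/{n}0.png",f["frame"][:,:,::-1]); print(n,f["intrinsics"],f["distortion"],f["rvec"],f["tvec"])
E
```

```text
pics
{'t': 0.0, 'joints': array([-1.48932940e+00,  3.81190995e-01,  1.29821791e+00,  4.99845202e-06,
        1.46357493e+00, -2.15325842e-01]), 'joint_velocities': array([ 0.00029505, -0.00091543,  0.0009172 ,  0.0022167 , -0.00064437,
       -0.00023176]), 'joint_torque': array([ 1.00851932e-03, -4.37926090e+01, -2.24551606e+01,  7.13919383e-02,
        3.52905993e-02, -1.35035216e-04]), 'position': array([ 0.1608111 , -0.52565805,  0.21355492]), 'orientation': array([-2.52462660e+00,  1.86795692e+00,  1.43205116e-03]), 'wrist_force': array([ 0.01407316,  0.35897514, -0.6742226 ]), 'ft_torque': array([-0.02636884,  0.00346924, -0.00773663]), 'grip_width': 0.08824750192575088} 0.008
scene [[457.86679448   0.         316.87687154]
 [  0.         457.86679448 239.52019437]
 [  0.           0.           1.        ]] [0.02364414 0.         0.         0.         0.        ] [ 0.63074896 -2.31407553  1.50077085] [0.43707892 0.19793788 1.25006647]
top [[521.10739027   0.         319.86817403]
 [  0.         521.10739027 234.07992993]
 [  0.           0.           1.        ]] [0.02133412 0.         0.         0.         0.        ] [ 1.41204262 -2.26669773  0.77274168] [0.21486804 0.41217398 1.57284122]
wrist [[383.53077372   0.         323.57882301]
 [  0.         383.53077372 239.06040404]
 [  0.           0.           1.        ]] [-0.04690622  0.          0.          0.          0.        ] [-2.31608865  1.71252357  0.27008265] [-0.54993215 -0.04129708  0.39082904]
```

View pics/scene0.png

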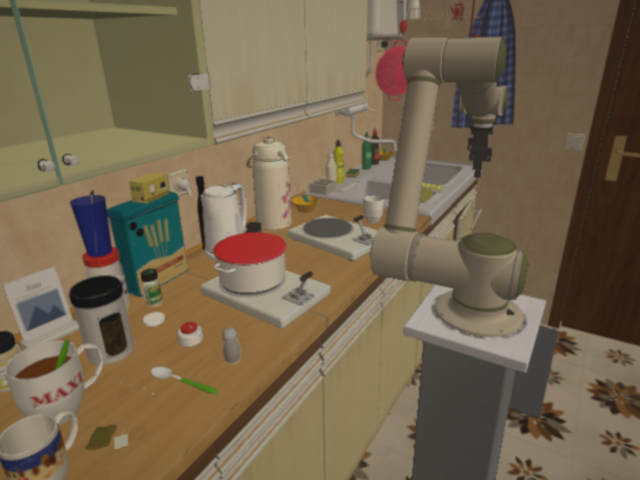

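View pics/top0.png

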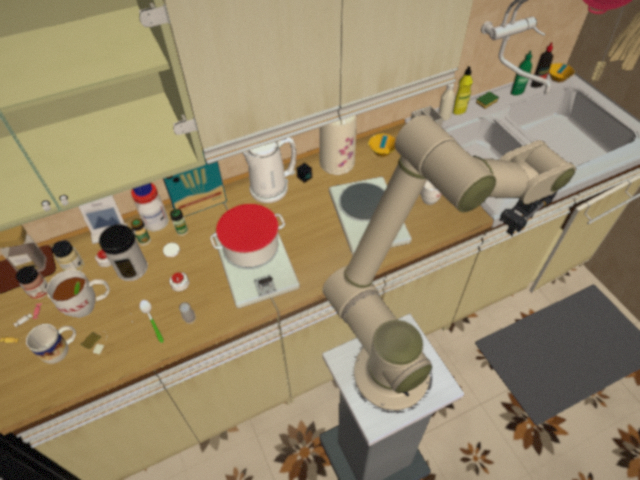

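View pics/wrist0.png

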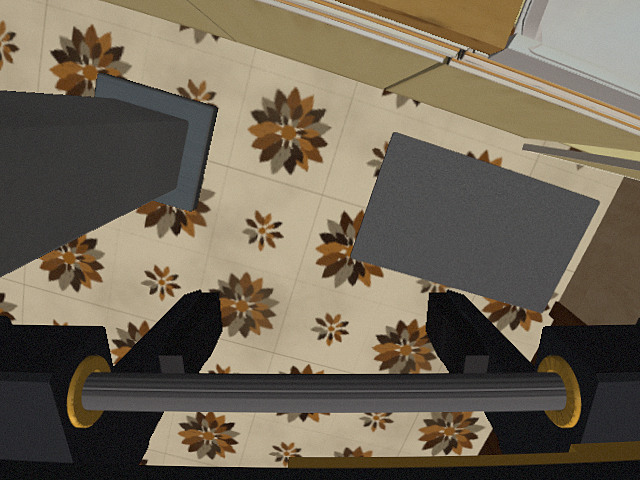

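The pot plate is left of the robot (scene lever at about (305,275), top lever at about (264,286)). The empty plate is to the right, partly behind the arm; its lever shows at about (365,230) in scene. I'll zoom in on both.

```bash
python3 - <<'E'
import cv2,numpy as np
s=cv2.imread("pics/scene0.png");t=cv2.imread("pics/top0.png")
a=cv2.resize(s[190:330,190:400],(800,533),interpolation=cv2.INTER_CUBIC);cv2.imwrite("pics/s_z.png",a)
b=cv2.resize(t[160:320,200:420],(800,582),interpolation=cv2.INTER_CUBIC);cv2.imwrite("pics/t_z.png",b)
E
```

```text
(no output)
```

View pics/s_z.png

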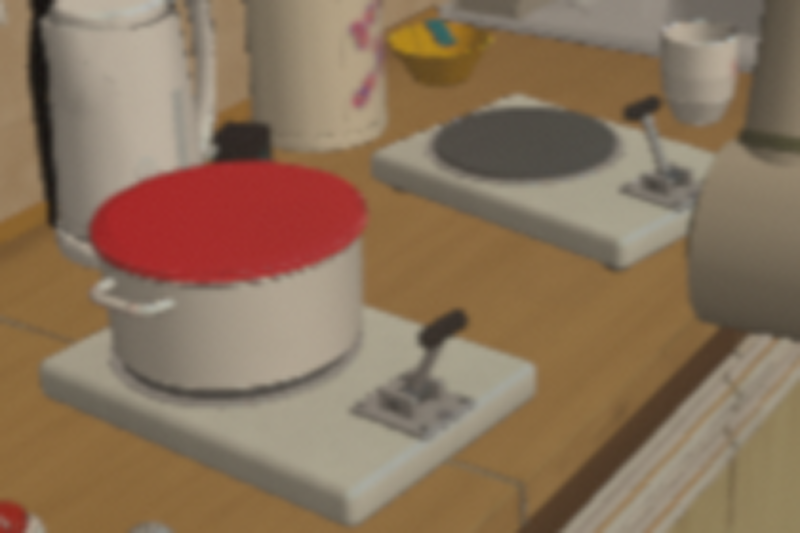

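View pics/t_z.png

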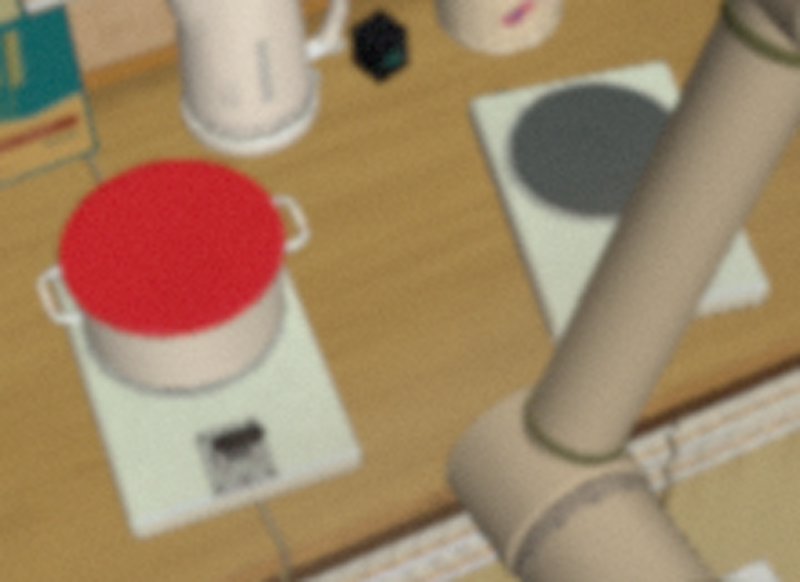

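```bash
cat > h.py <<'E'
import numpy as np,cv2
C={"scene":([[457.86679448,0,316.87687154],[0,457.86679448,239.52019437],[0,0,1]],[0.02364414,0,0,0,0],[0.63074896,-2.31407553,1.50077085],[0.43707892,0.19793788,1.25006647]),
"top":([[521.10739027,0,319.86817403],[0,521.10739027,234.07992993],[0,0,1]],[0.02133412,0,0,0,0],[1.41204262,-2.26669773,0.77274168],[0.21486804,0.41217398,1.57284122])}
def ray(c,p):
    K,d,r,t=[np.array(x,float) for x in C[c]]
    u=cv2.undistortPoints(np.array([[p]],float),K,d)[0,0]
    R=cv2.Rodrigues(r)[0]; o=-R.T@t; v=R.T@np.array([u[0],u[1],1]); return o,v/np.linalg.norm(v)
def plane(c,p,z):
    o,v=ray(c,p); return o+v*(z-o[2])/v[2]
def tri(p1,p2):
    o1,v1=ray("scene",p1);o2,v2=ray("top",p2)
    s=np.linalg.lstsq(np.c_[v1,-v2],o2-o1,rcond=None)[0]
    a=o1+s[0]*v1;b=o2+s[1]*v2; return (a+b)/2,np.linalg.norm(a-b)
def sz(x,y): return ((x+.5)/800*210-.5+190,(y+.5)/533*140-.5+190)
def tz(x,y): return ((x+.5)/800*220-.5+200,(y+.5)/582*160-.5+160)
def proj(c,P):
    K,d,r,t=[np.array(x,float) for x in C[c]]
    return cv2.projectPoints(np.array(P,float).reshape(-1,3),r,t,K,d)[0][:,0]
E
python3 - <<'E'
from h import *
np.set_printoptions(precision=4,suppress=True)
print("potbar",tri(sz(443,328),tz(238,436)),plane("scene",sz(443,328),.115),plane("top",tz(238,436),.115))
print("emptybar on",plane("scene",sz(642,108),.115))
for n,p in dict(pFR=(358,452),pFL=(133,522),eBL=(472,103),eBR=(664,66),eFR=(767,287)).items(): print(n,plane("top",tz(*p),.04))
for n,p in dict(pFR=(535,370),pFL=(350,510),pBL=(42,368),eFL=(622,250),eBL=(373,162),eBR=(520,98)).items(): print(n,"scene",plane("scene",sz(*p),.04))
# masks: disk of empty plate & lid
s=cv2.imread("pics/scene0.png");h=cv2.cvtColor(s,cv2.COLOR_BGR2HSV)
g=s.astype(int); m=((g.max(2)<95)&(g.max(2)-g.min(2)<20)).astype(np.uint8); m[:,:295]=0;m[:,362:]=0;m[:210]=0;m[250:]=0
n,l,st,ce=cv2.connectedComponentsWithStats(m)
i=1+np.argmax(st[1:,4]); print(st[i],ce[i],"disk",plane("scene",ce[i],.048))
t=cv2.imread("pics/top0.png");hh=cv2.cvtColor(t,cv2.COLOR_BGR2HSV)
for nm,im in(("scene",s),("top",t)):
    q=cv2.cvtColor(im,cv2.COLOR_BGR2HSV); m=((((q[...,0]<6)|(q[...,0]>174))&(q[...,1]>150)).astype(np.uint8))
    n,l,st,ce=cv2.connectedComponentsWithStats(m); i=1+np.argmax(st[1:,4]); print(nm,st[i],"lid",plane(nm,ce[i],.145))
E
```

```text
potbar (array([0.3979, 0.2364, 0.1185]), np.float64(0.00215670478551191)) [0.4029 0.2304 0.115 ] [0.3989 0.2357 0.115 ]
emptybar on [ 0.4718 -0.2173  0.115 ]
pFR [0.3831 0.1325 0.04  ]
pFL [0.4051 0.3414 0.04  ]
eBL [ 0.7245 -0.1536  0.04  ]
eBR [ 0.6809 -0.36    0.04  ]
eFR [ 0.379  -0.2997  0.04  ]
pFR scene [0.3835 0.1362 0.04  ]
pFL scene [0.3979 0.3563 0.04  ]
pBL scene [0.7131 0.3165 0.04  ]
eFL scene [ 0.4212 -0.0803  0.04  ]
eBL scene [ 0.7216 -0.1391  0.04  ]
eBR scene [ 0.6839 -0.3576  0.04  ]
[304 219  47  18 680] [327.1059 227.4191] disk [ 0.6065 -0.2318  0.048 ]
scene [ 214  232   72   32 1755] lid [0.6056 0.2122 0.145 ]
top [ 216  204   62   48 2291] lid [0.5987 0.2173 0.145 ]
```

```bash
cat >> h.py <<'E'
def rel(st,target,yaw):
    """shift in tool mm and rotvec for target TCP, tool x along -plate y, tool z down"""
    from scipy.spatial.transform import Rotation as Ro
    R=Ro.from_rotvec(st["orientation"]); 
    c,s=np.cos(yaw),np.sin(yaw)
    T=Ro.from_matrix(np.array([[s,-c,0],[-c,-s,0],[0,0,-1]]).T if False else np.c_[[s,-c,0],[-c,-s,0],[0,0,-1]])
    return R.inv().apply(np.array(target)-st["position"])*1000,(R.inv()*T).as_rotvec()
E
python3 - <<'E'
from h import *
from cell import arm,grab_frame
np.set_printoptions(precision=4,suppress=True)
st=arm.get_state(); f=grab_frame("wrist")
R=cv2.Rodrigues(np.array(f["rvec"]))[0]; o=-R.T@f["tvec"]
Rt=cv2.Rodrigues(st["orientation"])[0]
print("cam in tool",Rt.T@(o-st["position"])*1000, "axes in tool\n",Rt.T@R.T)
print(rel(st,[.40,-.19,.30],-.19))
E
```

```text
cam in tool [   0.5709  -80.3575 -170.2362] axes in tool
 [[ 1.      0.0005 -0.0002]
 [-0.0004  0.952   0.306 ]
 [ 0.0003 -0.306   0.952 ]]
(array([-251.1864, -326.9045,  -85.9542]), array([0.    , 0.0011, 0.4868]))
```

Request:
carry_out(rows=[[[0, -20, -40], [0, 0, 0.06], 0.5], [[-31, -60, -86], [0, 0, 0.12], 1], [[-62, -100, -86], [0, 0, 0.19], 1], [[-93, -140, -86], [0, 0, 0.26], 1], [[-125, -180, -86], [0, 0, 0.32], 1], [[-155, -216, -86], [0, 0, 0.38], 1], [[-185, -250, -86], [0, 0, 0.44], 1], [[-210, -285, -86], [0, 0, 0.487], 1]], grip_force=20)

```text
t: 1.0
position: [0.3711, -0.2414, 0.3002]
orientation: [-1.997, 2.425, 0.001]
wrist_force: [1.1, -0.6, 0.1]
grip_width: 0.0259
```

```bash
python3 - <<'E'
from h import *
from cell import arm
st=arm.get_state(); print(st["t"],st["position"],st["grip_width"],st["wrist_force"]); print(rel(st,[.40,-.19,.30],-.19))
E
```

```text
1.0 [ 0.37114689 -0.24140308  0.30015158] 0.02585246578814678 [ 1.07289926 -0.5708347   0.1363143 ]
(array([-55.98256548, -18.4585273 ,   0.19028914]), array([ 3.50339990e-05,  7.03463237e-04, -2.99213406e-03]))
```

Request:
carry_out(rows=[[[-28, -10, 0], [0, 0, 0], 1], [[-56, -18, 0], [0, 0, 0], 1], [[-56, -18, 0], [0, 0, 0], 1], [[-56, -18, 0], [0, 0, 0], 1], [[-56, -18, 0], [0, 0, 0], 1], [[-56, -18, 0], [0, 0, 0], 1], [[-56, -18, 0], [0, 0, 0], 1], [[-56, -18, 0], [0, 0, 0], 1]])

```text
t: 1.8
position: [0.3993, -0.1904, 0.3001]
orientation: [-1.996, 2.426, 0.001]
wrist_force: [-0.1, -0.2, 0.3]
grip_width: 0.0006
```

```bash
python3 - <<'E'
from cell import grab_frame
import cv2
import pickle
for n in ("wrist","top"):
    f=grab_frame(n); cv2.imwrite(f"pics/{n}1.png",f["frame"][:,:,::-1]); pickle.dump(f,open(n+"1.pkl","wb"))
E
```

```text
(no output)
```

View pics/wrist1.png

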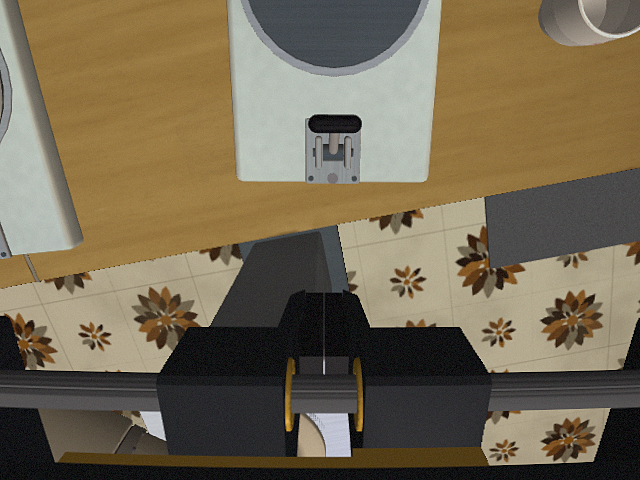

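View pics/top1.png

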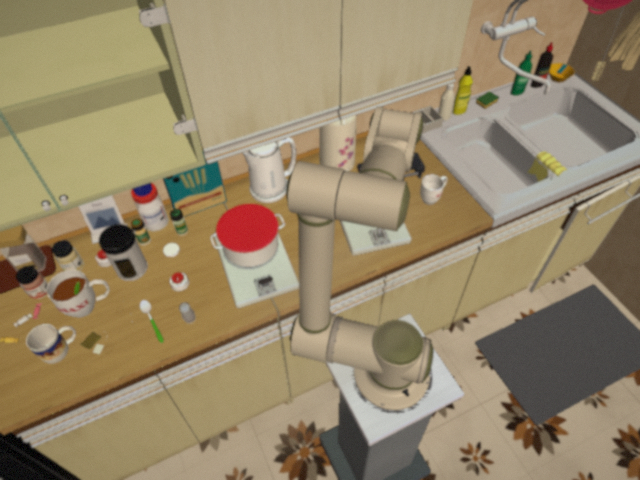

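Wrist view: the empty plate's lever bar is at (335,123), spanning columns 308–361, and the plate's front edge runs (238,181)–(427,181). The tool is squared to the plate and the mug is well to the right at (590,20).

```bash
cat >> h.py <<'E'
def wcam(f,name="wrist"): C[name]=(f["intrinsics"],f["distortion"],f["rvec"],f["tvec"])
E
python3 - <<'E'
from h import *
import pickle
np.set_printoptions(precision=4,suppress=True)
f=pickle.load(open("wrist1.pkl","rb")); wcam(f)
im=f["frame"]; m=(im[100:150,295:375].max(2)<60).astype(np.uint8)
n,l,st,ce=cv2.connectedComponentsWithStats(m); i=1+np.argmax(st[1:,4]); print(st[i],ce[i])
c=ce[i]+[295,100]
# refine bar in wrist
P=plane("wrist",c,.117);print("bar",P)
x,y,w,h,_=st[i]; a=plane("wrist",(295+x,c[1]),.117);b=plane("wrist",(295+x+w,c[1]),.117);print("ends",a,b,np.linalg.norm(a-b))
L=plane("wrist",(238,180),.04);R=plane("wrist",(427,180),.04);print("front",L,R,"w",np.linalg.norm(L-R),"yaw",np.arctan2(-(L-R)[0],(L-R)[1]))
L2=plane("wrist",(229,5),.04);R2=plane("wrist",(441,5),.04);print(np.arctan2((L2-L)[1],(L2-L)[0]),np.arctan2((R2-R)[1],(R2-R)[0]))
yaw=-.19;ex=np.array([np.cos(yaw),np.sin(yaw)]);mid=(L+R)[:2]/2
print("pred bar on from edge",mid+ex*.065,"bar axial dist from edge",(P[:2]-mid)@ex)
print(proj("scene",[P]),proj("top",[P]))
E
```

```text
[ 13  15  54  18 892] [39.4596 23.5258]
bar [ 0.4705 -0.214   0.117 ]
ends [ 0.475 -0.191  0.117] [ 0.4659 -0.238   0.117 ] 0.04784723196831048
front [ 0.4297 -0.0978  0.04  ] [ 0.3888 -0.3069  0.04  ] w 0.21308621790485366 yaw -0.19302090754655712
-0.20237180735450835 -0.20082277593559075
pred bar on from edge [ 0.4731 -0.2147] bar axial dist from edge 0.062336618082244076
[[358.0718 217.8214]] [[377.904  214.9246]]
```

Request:
carry_out(rows=[[[4, -36, 0], [0, 0, 0], 1], [[7, -72, 0], [0, 0, 0], 1], [[10, -107, 0], [0, 0, 0], 1], [[10, -107, 20], [0, 0, 0], 1], [[10, -107, 60], [0, 0, 0], 1], [[10, -107, 95], [0, 0, 0], 1], [[10, -107, 120], [0, 0, 0], 1], [[10, -107, 120], [0, 0, 0], 1]])

```text
t: 2.7
position: [0.5013, -0.2197, 0.1772]
orientation: [1.996, -2.425, -0.011]
wrist_force: [-0.4, -0.1, 0.2]
grip_width: 0.0005
```

```bash
python3 - <<'E'
from h import *
from cell import grab_frame,arm
np.set_printoptions(precision=4,suppress=True)
for n in ("wrist","scene"):
    f=grab_frame(n); cv2.imwrite(f"pics/{n}2.png",f["frame"][:,:,::-1])
st=arm.get_state();print(st["position"],rel(st,[.502,-.221,.098],-.195))
E
```

```text
[ 0.5029 -0.2207  0.181 ] (array([ 0.4464,  0.8332, 82.9949]), array([-0.0006,  0.0004,  0.0014]))
```

View pics/wrist2.png

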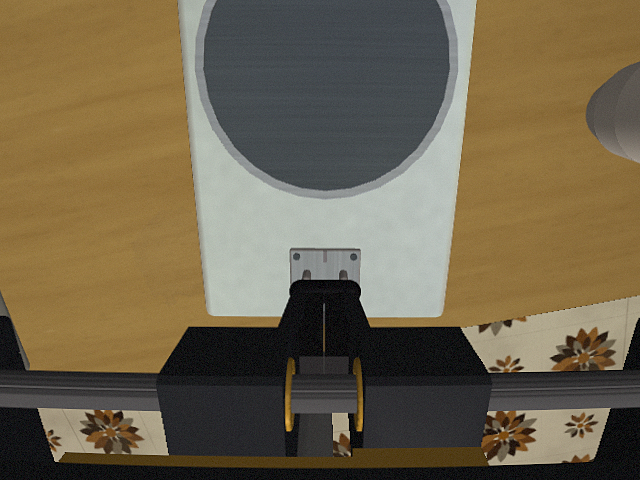

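View pics/scene2.png

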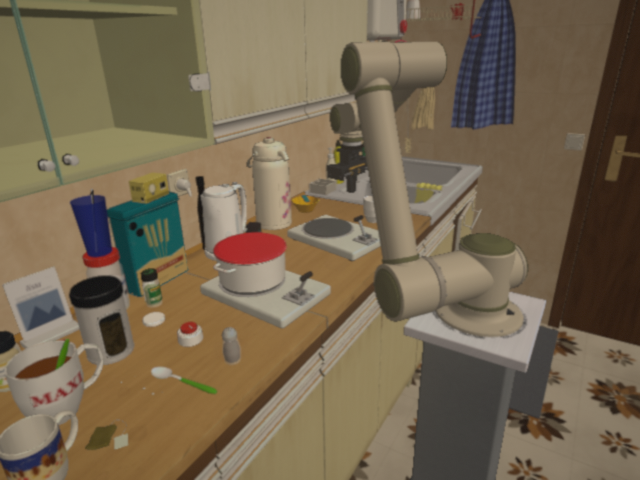

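```bash
python3 - <<'E'
from h import *
from cell import grab_frame,arm
np.set_printoptions(precision=4,suppress=True)
f=grab_frame("wrist");wcam(f)
print(proj("wrist",[[.471,-.2145,.115],[.502,-.221,.173],[.502,-.221,.09]]))
a=cv2.imread("pics/scene2.png")[190:270,280:400];cv2.imwrite("pics/s2z.png",cv2.resize(a,(780,520),interpolation=cv2.INTER_CUBIC))
E
```

```text
[[323.5221 291.1723]
 [324.2647 284.0875]
 [324.1509 235.5382]]
```

View pics/s2z.png

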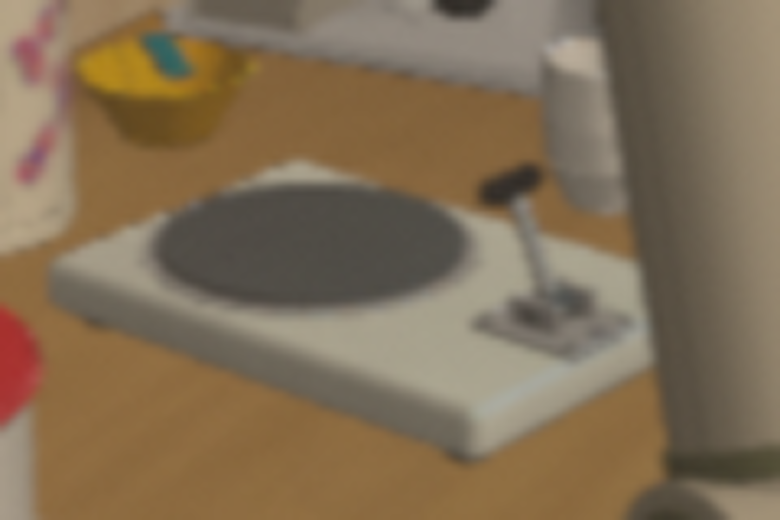

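The bar is where predicted ((324,291) predicted, about (324,288) seen). Next I lower the closed fingers behind it.

Request:
carry_out(rows=[[[0, 0, 20], [0, 0, 0], 1], [[0, 0, 40], [0, 0, 0], 1], [[0, 0, 55], [0, 0, 0], 1], [[0, 0, 70], [0, 0, 0], 1], [[0, 0, 82], [0, 0, 0], 1], [[0, 0, 82], [0, 0, 0], 1], [[0, 0, 82], [0, 0, 0], 1], [[0, 0, 82], [0, 0, 0], 1]])

```text
t: 3.65
position: [0.5038, -0.2213, 0.1007]
orientation: [-1.996, 2.424, -0.006]
wrist_force: [-1.0, -0.0, -0.3]
grip_width: 0.0006
```

```bash
python3 - <<'E'
from h import *
from cell import grab_frame,arm
f=grab_frame("scene");a=f["frame"][:,:,::-1][190:270,280:400];cv2.imwrite("pics/s3z.png",cv2.resize(a,(780,520),interpolation=cv2.INTER_CUBIC))
f=grab_frame("wrist");cv2.imwrite("pics/w3.png",f["frame"][:,:,::-1])
st=arm.get_state();print(st["position"],st["wrist_force"])
E
```

```text
[ 0.50362896 -0.22121915  0.10046213] [0.00316639 0.46910228 0.07968624]
```

View pics/s3z.png

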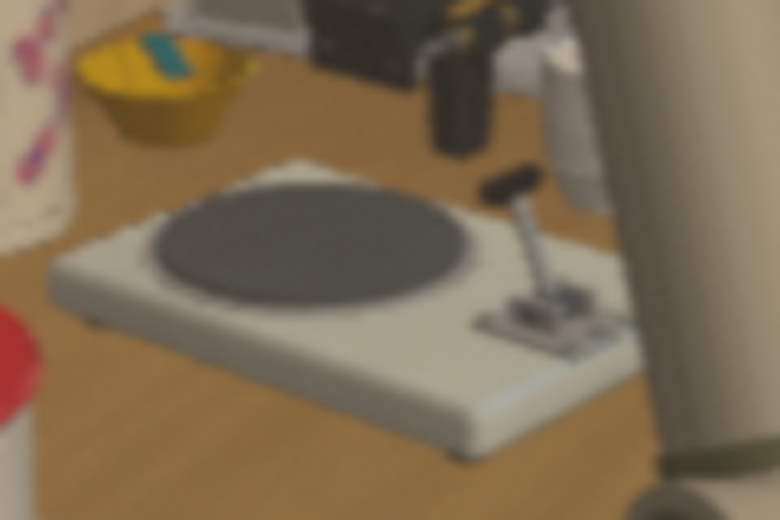

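View pics/w3.png

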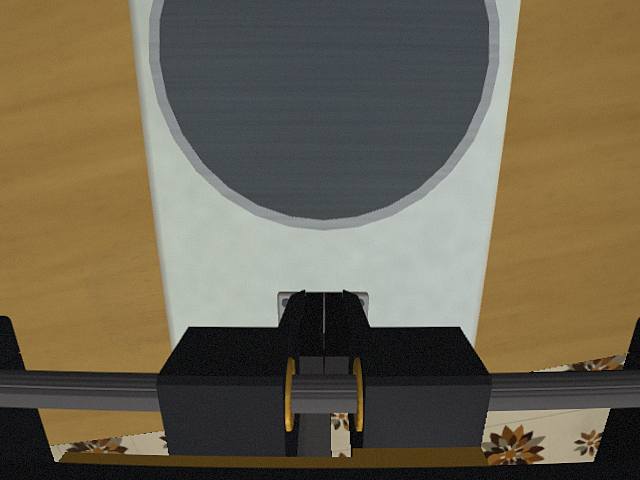

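```bash
python3 - <<'E'
from h import *
p=proj("scene",[[.5036,-.2212,.0925],[.471,-.2145,.115],[.45,-.21,.122]]);print(p,(p-[280,190])*6.5)
E
```

```text
[[350.50909449 222.03834295]
 [358.00074711 218.28862278]
 [362.91097532 217.84579199]] [[458.30911416 208.24922916]
 [507.00485624 183.87604804]
 [538.92133959 180.99764791]]
```

```bash
python3 - <<'E'
from h import *
from cell import grab_frame,arm
np.set_printoptions(precision=4,suppress=True)
print(proj("scene",[[.5029,-.2207,.173],[.5029,-.2207,.201],[.5036,-.2212,.0925],[.5036,-.2212,.12]]))
f=grab_frame("scene");print(f["rvec"],f["tvec"],arm.get_state()["position"])
a=f["frame"][:,:,::-1][140:240,290:410];cv2.imwrite("pics/s4z.png",cv2.resize(a,(720,600),interpolation=cv2.INTER_CUBIC))
a=cv2.imread("pics/scene2.png")[140:240,290:410];cv2.imwrite("pics/s2zz.png",cv2.resize(a,(720,600),interpolation=cv2.INTER_CUBIC))
E
```

```text
[[350.8363 200.6021]
 [350.9147 192.9091]
 [350.5091 222.0383]
 [350.581  214.7888]]
[ 0.6307 -2.3141  1.5008] [0.4371 0.1979 1.2501] [ 0.5035 -0.2211  0.1003]
```

View pics/s4z.png

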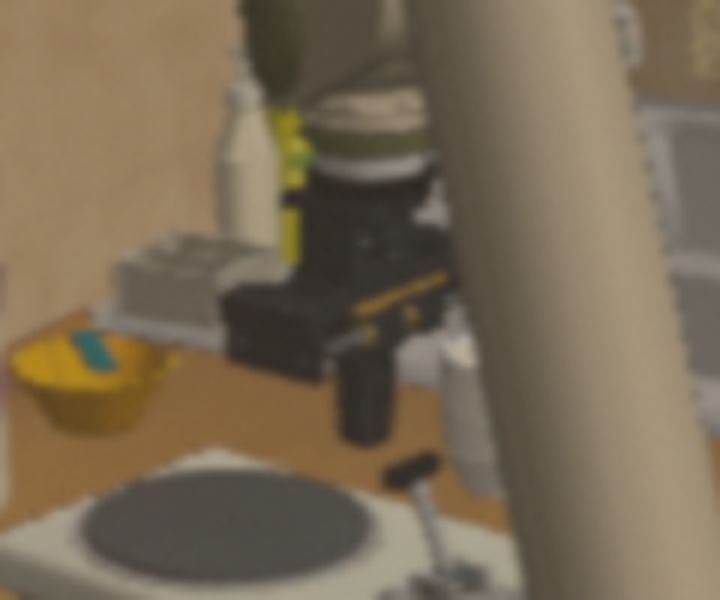

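View pics/s2zz.png

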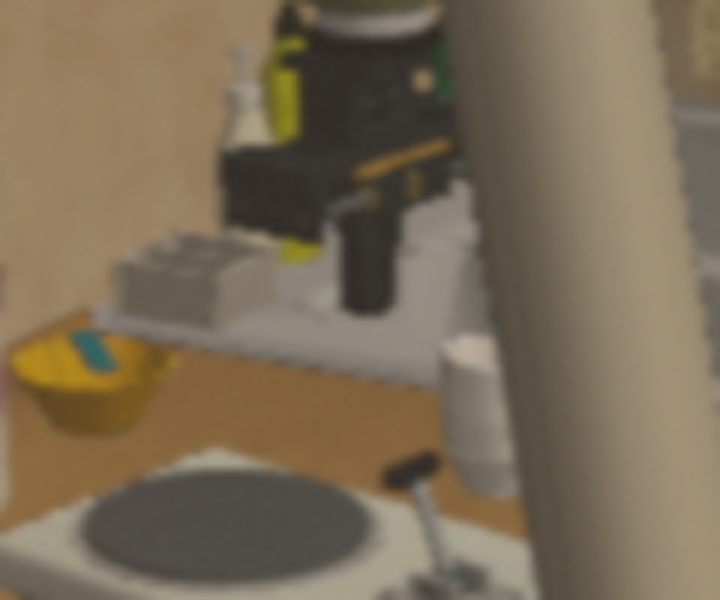

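```bash
python3 - <<'E'
from h import *
from cell import grab_frame,arm
np.set_printoptions(precision=4,suppress=True)
f=grab_frame("wrist");wcam(f);st=arm.get_state();Rt=cv2.Rodrigues(st["orientation"])[0]
for c in ("scene","top","wrist"): print(c,ray(c,(320,240)))
for d in (8,-2,-12,-22): 
  for w in (0,-9,9): 
    P=[st["position"]+Rt@np.array([x,w,d])/1000 for x in(-17,0,17)]
    print(d,w,proj("wrist",P).ravel(),proj("scene",P[1:2]).ravel())
a=f["frame"][:,:,::-1][260:340,260:390];cv2.imwrite("pics/w5z.png",cv2.resize(cv2.convertScaleAbs(a,alpha=3),(780,480),interpolation=cv2.INTER_CUBIC))
f=grab_frame("top");a=f["frame"][:,:,::-1];cv2.imwrite("pics/t5.png",a)
E
```

```text
scene (array([-0.1909,  1.1295,  0.6933]), array([ 0.476 , -0.7814, -0.4036]))
top (array([-0.4998,  0.4559,  1.4941]), array([ 0.5535, -0.2552, -0.7928]))
wrist (array([ 0.5821, -0.2365,  0.2708]), array([-0.2981,  0.0673, -0.9522]))
8 0 [289.9603 282.626  323.4545 282.6592 356.9494 282.6611] [350.5269 222.138 ]
8 -9 [289.4734 266.1372 323.4609 266.1648 357.4492 266.1725] [348.5467 221.5416]
8 9 [290.4389 298.6331 323.4482 298.6713 356.4583 298.668 ] [352.5209 222.7385]
-2 0 [288.2355 291.1911 323.4432 291.2303 358.6517 291.2282] [350.5582 219.5162]
-2 -9 [287.6933 273.9815 323.4498 274.0144 359.2071 274.0188] [348.5729 218.9273]
-2 9 [288.7677 307.8679 323.4368 307.9128 358.1067 307.9047] [352.5572 220.1091]
-12 0 [286.3268 300.6762 323.4306 300.7231 360.5354 300.7155] [350.5896 216.8811]
-12 -9 [285.7196 282.6851 323.4374 282.7247 361.1562 282.7246] [348.5993 216.2998]
-12 9 [286.922  318.0752 323.4241 318.1285 359.9272 318.1142] [352.5938 217.4664]
-22 0 [284.2037 311.236  323.4167 311.2925 362.6308 311.2778] [350.6212 214.2327]
-22 -9 [283.5191 292.3957 323.4236 292.444  363.3292 292.4378] [348.6258 213.6592]
-22 9 [284.8734 329.4147 323.4101 329.4786 361.9479 329.4562] [352.6306 214.8102]
```

View pics/w5z.png

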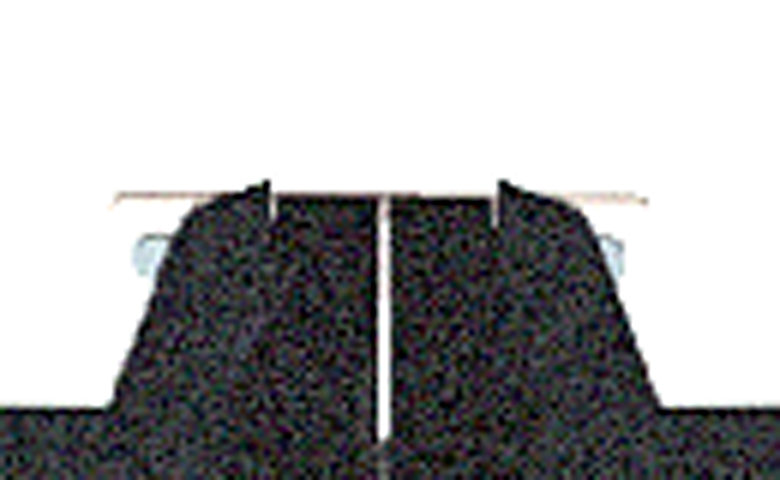

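View pics/t5.png

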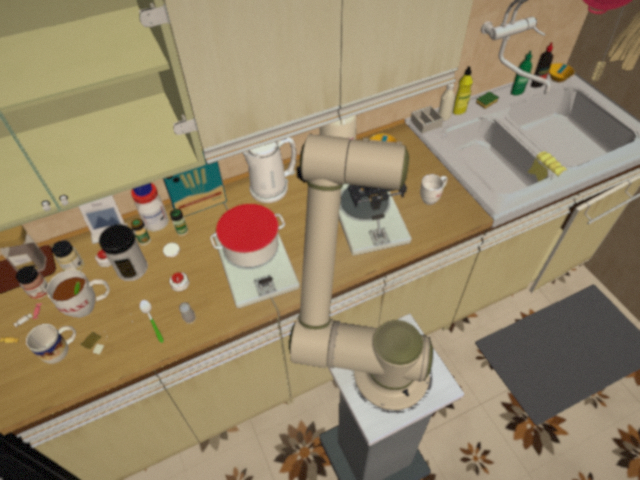

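Scene and wrist views agree that the fingertips really sit about 30 mm higher (z≈0.122) than the stated tip reach implies. I'll lower by a further 22 mm. That clears the plate whichever figure is right.

Request:
carry_out(rows=[[[0, 0, 11], [0, 0, 0], 1], [[0, 0, 22], [0, 0, 0], 1], [[0, 0, 22], [0, 0, 0], 1], [[0, 0, 22], [0, 0, 0], 1], [[0, 5, 22], [0, 0, 0], 1], [[0, 10, 22], [0, 0, 0], 1], [[0, 15, 22], [0, 0, 0], 1], [[0, 20, 22], [0, 0, 0], 1]])

```text
t: 4.7
position: [0.4842, -0.2176, 0.0787]
orientation: [-1.995, 2.424, -0.008]
wrist_force: [3.4, -0.7, 3.7]
grip_width: 0.0006
```

```bash
python3 - <<'E'
from h import *
from cell import grab_frame,arm
st=arm.get_state();print(st["position"],st["wrist_force"])
f=grab_frame("scene");a=f["frame"][:,:,::-1][160:250,290:410];cv2.imwrite("pics/s6z.png",cv2.resize(a,(800,600),interpolation=cv2.INTER_CUBIC))
st=arm.get_state();print(st["position"],st["wrist_force"])
E
```

```text
[ 0.48424071 -0.21757763  0.0786556 ] [ 3.43589479 -0.67408926  3.73366588]
[ 0.48370589 -0.2174781   0.07871394] [ 3.31035136 -0.35532891  1.9136674 ]
```

View pics/s6z.png

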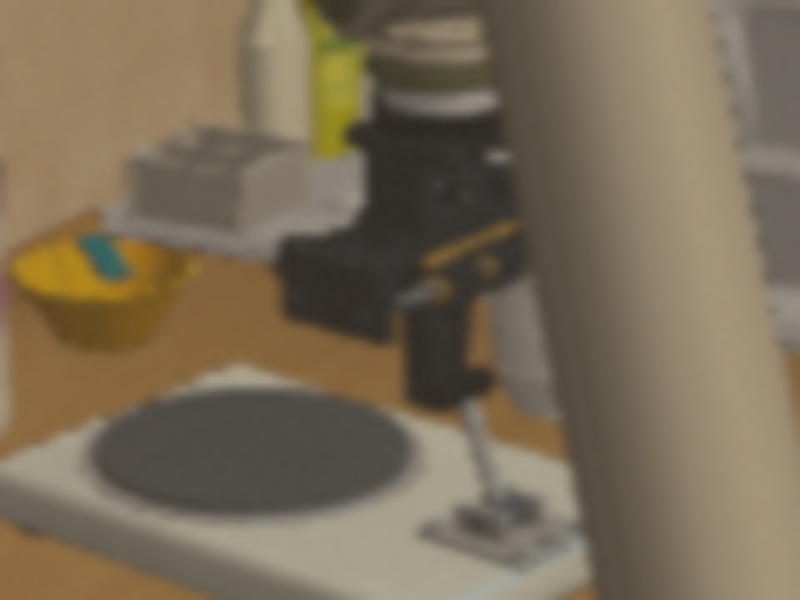

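The fingertip is touching the bar's back (about 3 N), with its tip just below the bar. Now I push the lever over centre.

Request:
carry_out(rows=[[[0, 6, 0], [0, 0, 0], 1], [[0, 12, 0], [0, 0, 0], 1], [[0, 18, 0], [0, 0, 0], 1], [[0, 24, 0], [0, 0, 0], 1], [[0, 30, 0], [0, 0, 0], 1], [[0, 36, 0], [0, 0, 0], 1], [[0, 41, 0], [0, 0, 0], 1], [[0, 41, 0], [0, 0, 0], 1]])

```text
t: 5.55
position: [0.4428, -0.2094, 0.0785]
orientation: [-1.995, 2.425, -0.006]
wrist_force: [0.5, 0.1, 0.3]
grip_width: 0.0005
```

```bash
python3 - <<'E'
from h import *
from cell import grab_frame,arm
st=arm.get_state();print(st["position"],st["wrist_force"])
f=grab_frame("scene");a=f["frame"][:,:,::-1][160:250,290:410];cv2.imwrite("pics/s7z.png",cv2.resize(a,(800,600),interpolation=cv2.INTER_CUBIC))
f=grab_frame("top");a=f["frame"][:,:,::-1][160:280,320:480];cv2.imwrite("pics/t7z.png",cv2.resize(a,(800,600),interpolation=cv2.INTER_CUBIC))
E
```

```text
[ 0.44281573 -0.20935241  0.07846869] [0.48897133 0.09852778 0.31116286]
```

View pics/s7z.png

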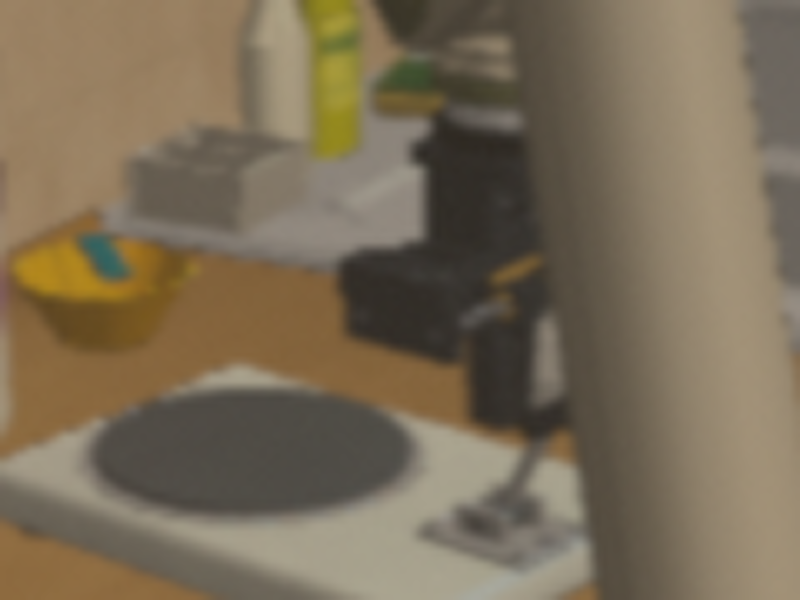

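View pics/t7z.png

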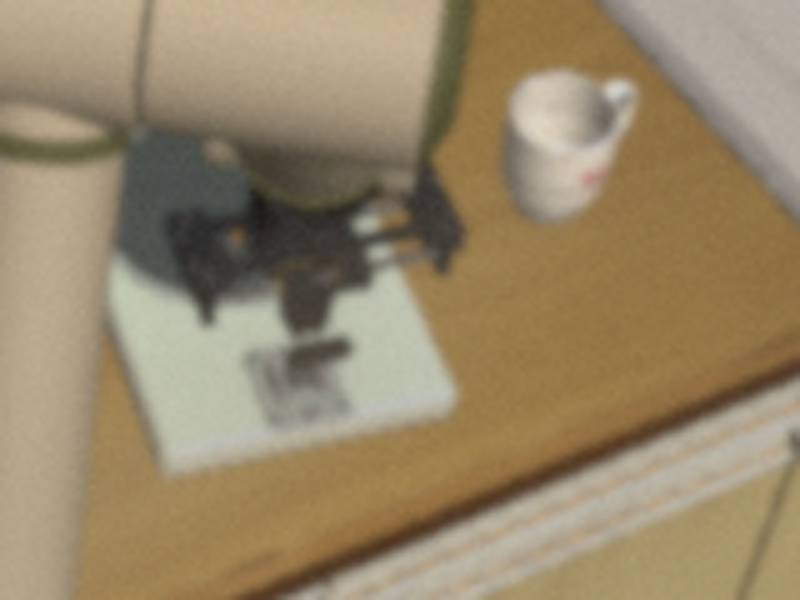

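The empty plate's lever now leans to the front and stands clear of the finger (wrist force about 0.5 N). Next I back off, rise, and go across to look at the pot plate.

Request:
carry_out(rows=[[[0, -10, 0], [0, 0, 0], 1], [[0, -12, -30], [0, 0, 0], 1], [[0, -10, -80], [0, 0, 0], 1], [[0, 0, -130], [0, 0, 0], 1], [[0, 5, -180], [0, 0, 0], 1], [[-20, 15, -222], [0, 0, 0], 1], [[-65, 30, -222], [0, 0, -0.02], 1], [[-110, 45, -222], [0, 0, -0.05], 1]])

```text
t: 6.45
position: [0.42, -0.0917, 0.3014]
orientation: [-2.053, 2.374, -0.012]
wrist_force: [-0.2, -0.3, -0.4]
grip_width: 0.0004
```

```bash
python3 - <<'E'
from h import *
from cell import arm
st=arm.get_state(); print(st["t"],st["position"]); print(rel(st,[.36,.237,.30],-.10))
E
```

```text
6.45 [ 0.42002726 -0.09173772  0.30137576]
(array([-3.16655599e+02,  1.06783956e+02, -2.62950081e-01]), array([-0.00780507, -0.00269862, -0.04462751]))
```

Request:
carry_out(rows=[[[-45, 15, 0], [0, 0, -0.01], 1], [[-90, 30, 0], [0, 0, -0.02], 1], [[-135, 45, 0], [0, 0, -0.03], 1], [[-180, 60, 0], [0, 0, -0.04], 1], [[-225, 75, 0], [0, 0, -0.045], 1], [[-270, 90, 0], [-0.004, -0.002, -0.045], 1], [[-317, 107, 0], [-0.008, -0.003, -0.045], 1], [[-317, 107, 0], [-0.008, -0.003, -0.045], 1]])

```text
t: 7.25
position: [0.3584, 0.2422, 0.2998]
orientation: [-2.117, 2.321, 0.002]
wrist_force: [0.3, -0.4, 0.1]
grip_width: 0.0007
```

Request:
carry_out(rows=[[[0, 0, 0], [0, 0, 0], 1], [[0, 0, 0], [0, 0, 0], 1], [[0, 0, 0], [0, 0, 0], 1], [[0, 0, 0], [0, 0, 0], 1], [[0, 0, 0], [0, 0, 0], 1], [[0, 0, 0], [0, 0, 0], 1], [[0, 0, 0], [0, 0, 0], 1], [[0, 0, 0], [0, 0, 0], 1]])

```text
t: 8.05
position: [0.3585, 0.2422, 0.2998]
orientation: [-2.116, 2.321, 0.002]
wrist_force: [0.0, -0.1, -0.6]
grip_width: 0.0004
```

```bash
python3 - <<'E'
from h import *
from cell import grab_frame,arm
import pickle
f=grab_frame("wrist");cv2.imwrite("pics/w8.png",f["frame"][:,:,::-1]);pickle.dump(f,open("w8.pkl","wb"))
f=grab_frame("scene");cv2.imwrite("pics/s8.png",f["frame"][:,:,::-1])
print(arm.get_state()["position"])
E
```

```text
[0.35842928 0.24224185 0.29984117]
```

View pics/w8.png

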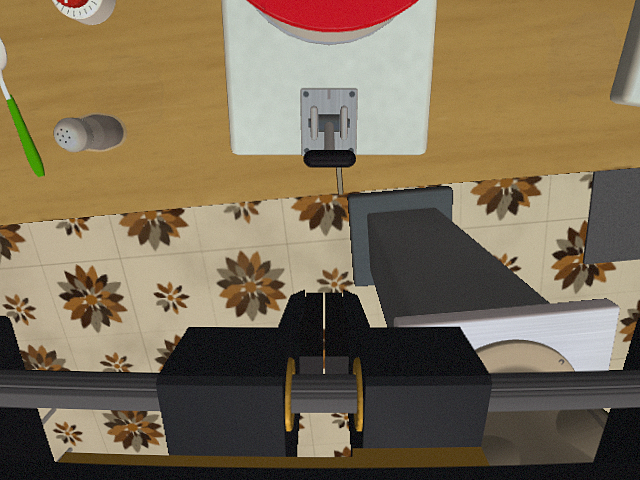

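View pics/s8.png

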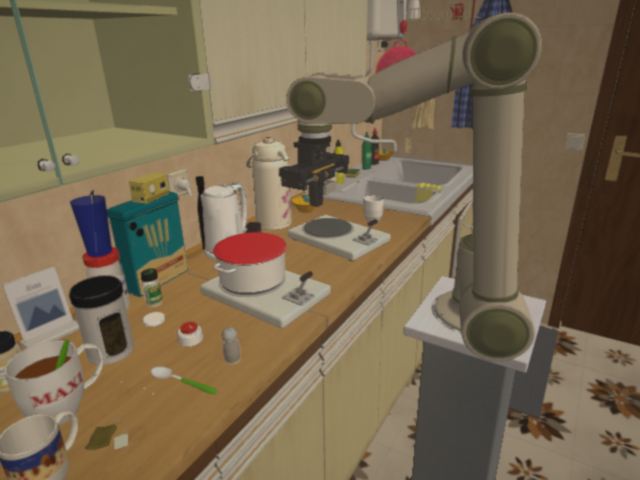

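Wrist view: the pot lever's bar is at (329,158), leaning to the front. The plate's front edge runs (233,153)–(427,153), and the salt and timer are well to the left. Scene view: the empty plate's lever at (370,230) leans forward, which is off.

```bash
python3 - <<'E'
from h import *
from cell import arm
import pickle
np.set_printoptions(precision=4,suppress=True)
f=pickle.load(open("w8.pkl","rb")); wcam(f)
im=f["frame"]; m=(im[140:175,295:365].max(2)<60).astype(np.uint8)
n,l,st,ce=cv2.connectedComponentsWithStats(m); i=1+np.argmax(st[1:,4]); print(st[i],ce[i])
c=ce[i]+[295,140]; P=plane("wrist",c,.117);print("bar",P)
x,y,w,h,_=st[i];a=plane("wrist",(295+x,c[1]),.117);b=plane("wrist",(295+x+w,c[1]),.117);print(np.linalg.norm(a-b))
L=plane("wrist",(233,153),.04);R=plane("wrist",(427,153),.04);print("front",L,R,np.linalg.norm(L-R),"yaw",np.arctan2(-(L-R)[0],(L-R)[1]))
L2=plane("wrist",(223,5),.04);R2=plane("wrist",(436,5),.04);print(np.arctan2((L2-L)[1],(L2-L)[0]),np.arctan2((R2-R)[1],(R2-R)[0]))
yaw=-.10;ex=np.array([np.cos(yaw),np.sin(yaw)]);print("axial",(P[:2]-(L+R)[:2]/2)@ex)
print(proj("scene",[P]),proj("top",[P]))
T=np.r_[P[:2]-.032*ex,.0785]; print(T); print(rel(arm.get_state(),T,yaw))
E
```

```text
[  9  10  52  18 826] [34.2906 18.0315]
bar [0.4019 0.2331 0.117 ]
0.04718512917144209
front [0.4093 0.3383 0.04  ] [0.3898 0.1249 0.04  ] 0.2142056115294134 yaw -0.0911171751483287
-0.08578430391507331 -0.08180694691332929
axial 0.002189273539039129
[[305.6538 275.6353]] [[265.4136 278.1284]]
[0.3701 0.2363 0.0785]
(array([  5.1508, -12.2824, 221.3261]), array([0.0006, 0.0016, 0.0082]))
```

Request:
carry_out(rows=[[[5, -6, 30], [0, 0, 0.008], 1], [[5, -12, 70], [0, 0, 0.008], 1], [[5, -12, 110], [0, 0, 0.008], 1], [[5, -12, 150], [0, 0, 0.008], 1], [[5, -12, 185], [0, 0, 0.008], 1], [[5, -12, 205], [0, 0, 0.008], 1], [[5, -12, 221], [0, 0, 0.008], 1], [[5, -12, 221], [0, 0, 0.008], 1]])

```text
t: 8.95
position: [0.3689, 0.2362, 0.0774]
orientation: [2.106, -2.328, -0.005]
wrist_force: [0.7, 0.8, 0.8]
grip_width: 0.0003
```

```bash
python3 - <<'E'
from h import *
from cell import grab_frame,arm
f=grab_frame("scene");a=f["frame"][:,:,::-1][210:330,200:360];cv2.imwrite("pics/s9z.png",cv2.resize(a,(800,600),interpolation=cv2.INTER_CUBIC))
st=arm.get_state();print(st["position"],st["wrist_force"])
E
```

```text
[0.36960407 0.23646072 0.07851283] [0.91869922 0.20799544 0.04377656]
```

View pics/s9z.png

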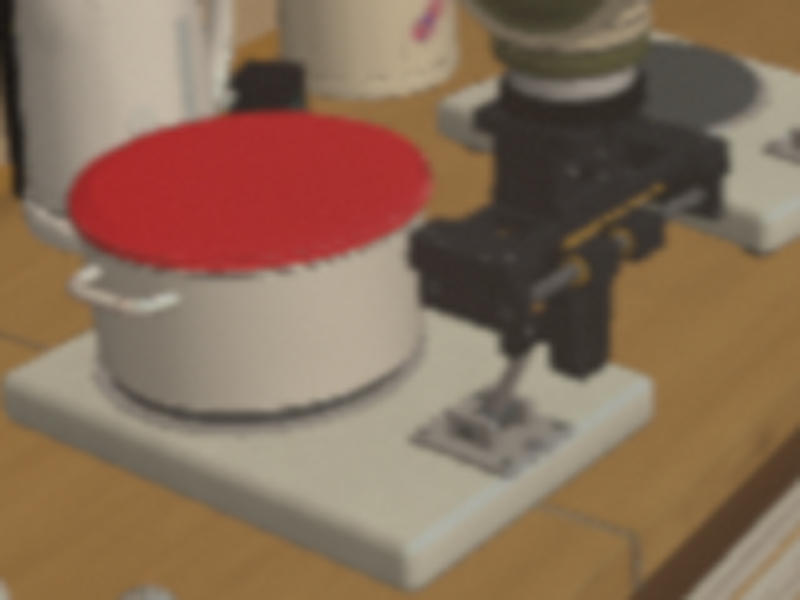

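The finger stands just in front of the bar and the gripper body is clear of the pot, so I push towards the back.

Request:
carry_out(rows=[[[0, -8, 0], [0, 0, 0], 1], [[0, -16, 0], [0, 0, 0], 1], [[0, -24, 0], [0, 0, 0], 1], [[0, -32, 0], [0, 0, 0], 1], [[0, -40, 0], [0, 0, 0], 1], [[0, -48, 0], [0, 0, 0], 1], [[0, -56, 0], [0, 0, 0], 1], [[0, -61, 0], [0, 0, 0], 1]])

```text
t: 9.8
position: [0.4313, 0.2303, 0.0783]
orientation: [2.107, -2.33, -0.003]
wrist_force: [-0.5, 0.8, -0.6]
grip_width: 0.0006
```

```bash
python3 - <<'E'
from h import *
from cell import grab_frame,arm
f=grab_frame("scene");a=f["frame"][:,:,::-1][210:330,200:360];cv2.imwrite("pics/s10z.png",cv2.resize(a,(800,600),interpolation=cv2.INTER_CUBIC))
st=arm.get_state();print(st["position"],st["wrist_force"])
E
```

```text
[0.43170658 0.2302158  0.07834075] [ 0.61654803 -0.35297537 -0.06500568]
```

View pics/s10z.png

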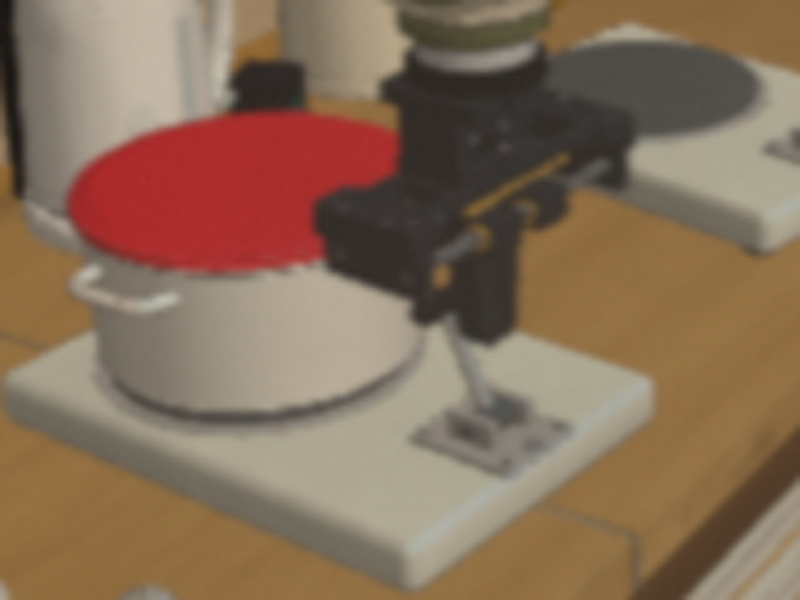

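Flipped to the back, with no contact force left. Now I withdraw forward and up.

Request:
carry_out(rows=[[[0, 12, 0], [0, 0, 0], 1], [[0, 24, -10], [0, 0, 0], 1], [[0, 35, -50], [0, 0, 0], 1], [[0, 45, -95], [0, 0, 0], 1], [[0, 55, -140], [0, 0, 0], 1], [[0, 65, -185], [0, 0, 0], 1], [[0, 70, -220], [0, 0, 0], 1], [[0, 70, -220], [0, 0, 0], 1]])

```text
t: 10.65
position: [0.3616, 0.2376, 0.3033]
orientation: [-2.103, 2.322, -0.003]
wrist_force: [0.7, -0.3, 0.5]
grip_width: 0.0007
```

Request:
carry_out(rows=[[[0, 0, 0], [0, 0, 0], 1], [[0, 0, 0], [0, 0, 0], 1], [[0, 0, 0], [0, 0, 0], 1], [[0, 0, 0], [0, 0, 0], 1], [[0, 0, 0], [0, 0, 0], 1], [[0, 0, 0], [0, 0, 0], 1], [[0, 0, 0], [0, 0, 0], 1], [[0, 0, 0], [0, 0, 0], 1]])

```text
t: 11.45
position: [0.3616, 0.2376, 0.3032]
orientation: [-2.103, 2.323, -0.003]
wrist_force: [-0.6, -1.2, -0.5]
grip_width: 0.0008
```

```bash
python3 - <<'E'
from h import *
from cell import grab_frame,arm
np.set_printoptions(precision=4,suppress=True)
f=grab_frame("wrist");wcam(f);im=f["frame"];cv2.imwrite("pics/w11.png",im[:,:,::-1])
f=grab_frame("scene");b=f["frame"][:,:,::-1];cv2.imwrite("pics/s11.png",cv2.resize(b[180:330,190:400],(800,571),interpolation=cv2.INTER_CUBIC))
q=cv2.cvtColor(np.ascontiguousarray(b),cv2.COLOR_BGR2HSV); m=((((q[...,0]<6)|(q[...,0]>174))&(q[...,1]>150)).astype(np.uint8))
n,l,st,ce=cv2.connectedComponentsWithStats(m); i=1+np.argmax(st[1:,4]); print("lid",st[i],plane("scene",ce[i],.145))
st=arm.get_state();print(st["t"],st["position"],st["wrist_force"])
P0=np.array([.402,.233]);ex=np.array([.9955,-.095])
print("pred on bar",proj("wrist",[np.r_[P0+.06*ex,.115]]),proj("scene",[np.r_[P0+.06*ex,.115]]))
E
```

```text
lid [ 214  232   72   32 1754] [0.6055 0.2121 0.145 ]
11.55 [0.3616 0.2376 0.3033] [-0.3775 -0.2229  0.3883]
pred on bar [[324.8924  94.1886]] [[288.3551 270.3328]]
```

View pics/w11.png

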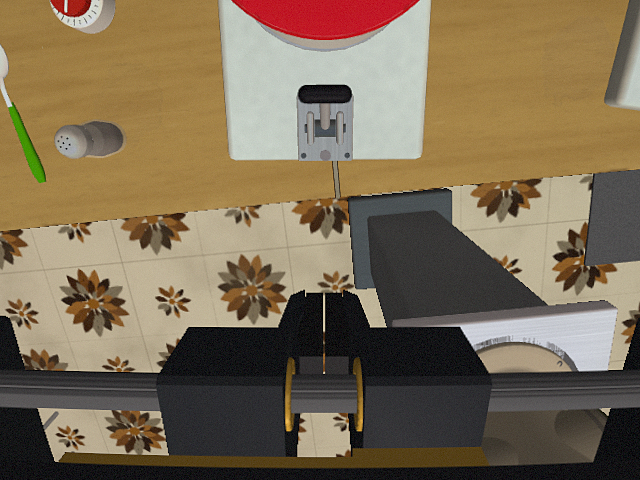

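View pics/s11.png

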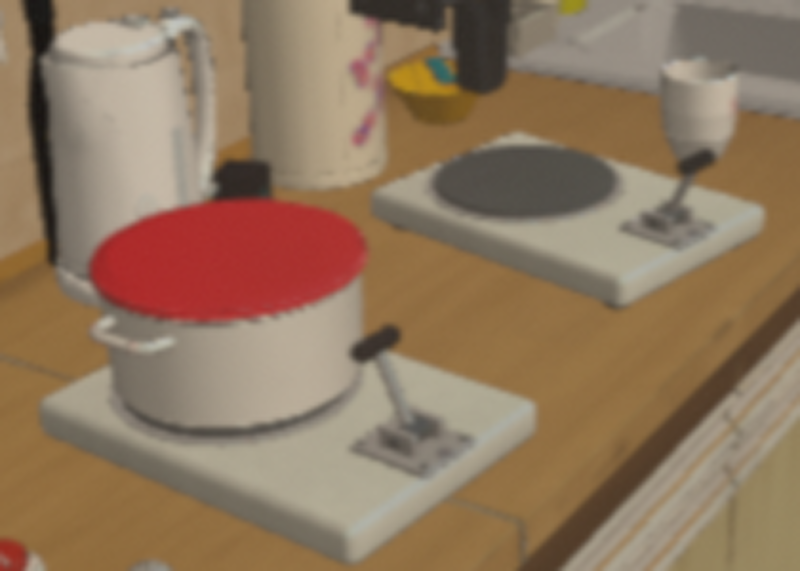

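The pot's lever leans back with its bar at wrist (325,94), as predicted for ON. The empty plate's lever leans forward (OFF). The lid position hasn't changed (0.1 mm), and the mug, salt and timer haven't moved.

```bash
python3 -c "
from cell import order
print(order.sign_off())"
```

```text
the job is handed in; nothing more can be done
None
```

I switched the empty plate off first, then the pot's plate on. Each lever was pushed over centre with the closed fingertips and snapped to its stop by itself. I then raised the arm clear and handed the job in at about 11.6 s of the 43 s.

**Final checks**
- **Pot's lever:** the bar sits at wrist pixel (325, 94), where the ON stop was predicted.
- **Empty plate's lever:** it leans forward to OFF. I judged this by eye from the scene and top views, not by measuring the bar.
- **Pot and other things:** the pot's lid is within about 0.1 mm of where it started. The salt, timer and mug look unmoved in the pictures.
- **Forces:** the highest wrist force in my readings was about 5 N, and it was at noise level at the end.

**One disagreement:** in both the scene and wrist pictures the closed fingertips sat about 30 mm higher than the stated tip reach implies. I trusted the pictures and lowered a further 22 mm, a depth that clears the plate either way. The first contact with the bar came where I expected it.

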